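Stack the slide tray on the rotator and hold the snap ring spread at its groove

ROBOT

A 6-joint arm with a two-finger parallel gripper is mounted at the origin on the work surface. World frame = base frame: x ahead of the robot, y to its left, z up, the work surface at z = 0. Lengths are in mm, angles in rad, forces in N, time in s.
With the tool pointing down it reaches from about 350 to 975 mm from the base axis. Payload 7.1 kg.
Tool frame: the origin (TCP) lies at the centre of the arm's flange, where the gripper is bolted on; the fingertips stand 182 mm ahead of it and the grasp point (between the pads) lies 163 mm ahead of it; z points along the fingers, y is the line along which they close (so a half turn about z gives the same grasp; the last joint's range is limited). The gripper opens to 88 mm and grips with 3 to 60 N. Pads are 20 mm wide; open, the fingers measure 115 mm over their backs; the gripper's body (75 mm by 178 mm) begins 61 mm behind the grasp point.
Start: joints at [1.215, 0.423, 1.63, -0, 1.089, -0.019], TCP at [206.511, 589.881, 404.675] pointing down, gripper open.
Joint ranges: [-3, 3], [-0.9, 2.11], [0.09, 2.58], [-1.31, 4.45], [0.11, 2.69], [-2.54, 2.54]. Speed limits (rad/s): [2.39, 2.39, 3.01, 3.14, 3.14, 3.14].

INTERFACE

Orientations are given as a rotation vector (axis times angle).
In Python, from workcell import readout, get_image, ctrl gives the robot as it stands.
- The arm moves only by the tool step_arm, never from a script. Its argument "targets" is a list that holds one entry, the list of rows, each a list of 7 numbers: the shift along the world's x, y, z as a fraction of full scale, then the turn, a rotation vector about the world's x, y, z as a fraction of full scale, then the opening, from 0 (shut) to 1 (fully open). In form: [[[dx, dy, dz, wx, wy, wz, claw], ...]]. A call has exactly 5 rows; each row shifts and turns the commanded pose from where the row before left it; what a row does not reach is not made up. Full scale, the value 1, is 0.05 m for a shift and 4 degrees for a turn. A row lasts 1/8 s, in which the tool goes at most 62.5 mm and 10.7 degrees, less where a joint would pass 70% of its speed; a pose out of reach is approached as far as the arm can. A call with a number of a shift or a turn outside -1 to 1 is refused whole. A call with a gripper value outside its range is refused whole. The fingers move at their own pace and stop on an object; the grip force is fixed at half the most. Time passes only in rows, so rows that do not move let the fingers close, or fill a call up. It gives the time, the measured TCP pose, the force, the opening and the grip force at its end, in the units of the state.
- readout.get_obs(): the state, without advancing time (a new reading comes with each control period).
- get_image(name): name is "scene" or "top"; returns a dict with "pixels" (384x512x3 uint8, red, green, blue), "intrinsics" (3x3 intrinsics, pixels), "extrinsics" (4x4, takes a point from world to camera coordinates). Camera axes: x right, y down, z forward; pixel columns grow to the right and rows downward; lengths in mm; the calibration is good to about 2 mm. A picture is of the moment at which its call begins. There is no depth.
- ctrl.close_job(): hands the job in; it is judged then, once.
The state is a dict: "t": time; "qpos": joint angles; "qvel": joint speeds; "joint_torque": joint torques, N m; "ee_pos": TCP position; "orientation": TCP orientation; "ft_force": force on the tool from outside, world axes, zero at the start; "moment": the same for the moment, N m; "width": finger opening in mm; "grasp_force": force on a finger pad.
Only numpy, scipy, OpenCV 4.12 (cv2) and the standard library are available. Lean on these libraries where they do the work, as an engineer would, in place of code of your own. Each camera call takes 0.05 s, during which the arm holds its last target. There are 200 camera calls.

TASK

Lay the loose slide tray over the rotator's spindle, square on top of the tray that is already there, and let go of it. Then take the snap ring pliers from their rest by the two orange handles and squeeze them fully to spread the ring, pass the spread ring down over the spindle without forcing it, and bring it level with the groove. Finish holding it there: handles still fully squeezed, ring around the groove, level, carried by the gripper alone and not resting on the spindle or tray; leave the steel bowl, the dropper bottle and the slide box alone.

Things in the scene. Friction and masses are not known exactly. Their poses are not given: they have to be found in the camera images.
- tray: The loose slide tray lying flat on the desk: an aluminium plate 110 x 52 x 12 mm (x, y, z) with a through hole 28 mm wide at its centre and a pale slide at each end. Origin: centre of its underside; x runs along its length, z is up. 110 to 220 g. It can be taken across its 52 mm width, beside the hole.
- rotator: White motor base 130 x 130 x 42 mm, fixed to the desk, with a 90 mm dark turntable (top at 53 mm) and on it, fixed, one tray of the same 110 x 52 x 12 mm size whose length runs along the rotator's x (its top is at 65 mm). In the middle stands the steel spindle, 24 mm in diameter, its chamfered top 102 mm above the desk. It does not turn. Origin: centre of the underside of the base; z up.
- pile_seat (a point): On the spindle's axis at the height of the top of the fixed tray, 65 mm above the desk: where the centre of the loose tray's underside belongs. Its x axis is the fixed tray's length.
- groove (a point): On the spindle's axis at mid-height of the dark groove, 87 mm above the desk, 22 mm above pile_seat and 15 mm below the spindle's top. The groove is 9 mm high and 19 mm in diameter; the spindle above and below it is 24 mm.
- rest: Grey pliers rest fixed to the desk: a base plate 8 mm thick and two upright saddles whose tops are 60 mm above the desk. Its origin lies on the desk under the pivot of the pliers; its x points along the pliers to the ring. The front saddle covers x -28 to 12 mm and y +-22 mm, the rear one x -103 to -91 mm and y +-40 mm; between them the orange handles are free on all sides except for the base plate, 52 mm below them.
- pliers: Snap ring pliers with bent tips, lying flat on the rest with the dark ring on the tips; 0.15 to 0.20 kg in all. Origin: at the pivot, on the underside of the handles (14 mm thick in z). x points along the pliers to the ring, z up. The handles run from the pivot back to x = -106 mm, one on each side (+y and -y); the ring hangs forward and 33 mm below. Squeezing the handles together spreads the ring, both sides moving equally; a spring opens them again.
- handle_grip (a point): Midway between the two orange handles, 55 mm behind the pivot (pliers x = -55 mm) and at half their height: the place to squeeze them along the pliers' y. Here the handles measure 54 mm over their outer faces when relaxed and 32 mm when fully squeezed (then their outer faces are parallel to the pliers' x). It takes about 3 N to start and 8 N on each handle to squeeze them to the stop; a grip of 40 N is safe. The centre of mass of the pliers is about 35 mm ahead of this point.
- ring_center (a point): Centre of the snap ring (pliers x = +52 mm, 33 mm below the underside of the handles, 4 mm thick ring in z), where the spindle's axis passes when the ring is spread. Spread fully, the ring is 29 mm wide inside and 38 mm outside, with its gap towards the pliers; relaxed it is only 20 mm wide and does not pass the spindle.
- handle_left (a joint): How far each handle is squeezed, rad: 0 relaxed, 0.20 fully squeezed at the stop (ring spread).
- bowl: Round steel bowl 110 mm wide, 40 mm high. Leave alone. Origin: centre of its underside.
- dropper: Small amber dropper bottle 32 mm in diameter, 75 mm high. Leave alone. Origin: centre of its underside.
- slide_box: Green slide box 50 x 85 x 30 mm. Leave alone. Origin: centre of its underside.
Mind the look-alikes: they are no part of the job. Of the things that look like the tray, the smallest one is meant.

How it is judged:
By the outcome, as a careful person would: the job done as asked, in the order asked, and still so for the second after the job is handed in, while the arm keeps its last pose, push and grip.
It also fails if it takes over 51 s, if anything falls off the work surface, if the arm or the gripper's body presses on something with over 40 N, if the wrist force passes 120 N, or if a joint passes its speed limit or range.

## Working session

There is one attempt and no reset: what is moved stays moved. The work goes in short steps, Python scripts to look and compute and a tool call to move; the robot and the scene stay as the last step left them, time stands still between calls to the robot, and variables do not carry over. Pictures are saved under pics/ and viewed, at most 10 in all, crops included, and the job is handed in when it is done.

Besides the shell and the picture viewer there is one more tool, called by a JSON object that holds its "api" and its "payload". step_arm: Moves the arm, as the interface text tells. Shift numbers are shares of 0.05 m and turn numbers shares of 4 degrees, none past 1 either way. Its arguments: {"type":"object","properties":{"targets":{"type":"array"}},"required":["targets"]}

```bash
ls; mkdir -p pics
cat > h.py <<'E'
import numpy as np,cv2
from workcell import readout,get_image,ctrl
def grab(n,save=None):
    d=get_image(n); im=np.array(d["pixels"])[:,:,::-1].copy()
    if save: cv2.imwrite("pics/"+save,im)
    return im,np.array(d["intrinsics"],float),np.array(d["extrinsics"],float)
def ray(K,E,u,v,z):
    R,t=E[:3,:3],E[:3,3]; c=-R.T@t; d=R.T@np.linalg.inv(K)@np.array([u,v,1.])
    return c+d*(z-c[2])/d[2]
def proj(K,E,p):
    q=K@(E[:3,:3]@np.array(p,float)+E[:3,3]); return q[:2]/q[2]
E
python3 - <<'E'
from h import *
for n in("top","scene"):
    im,K,E=grab(n,n+"0.png"); np.savez(n+".npz",K=K,E=E); print(K,E,-E[:3,:3].T@E[:3,3])
o=readout.get_obs(); print(o["ee_pos"],o["orientation"],o["width"],o["t"])
a,b=cv2.imread("pics/top0.png"),cv2.imread("pics/scene0.png")
E
```

```text
pics
[[374.06698782   0.         254.48014802]
 [  0.         374.06698782 188.10155298]
 [  0.           0.           1.        ]] [[-1.21164657e-02 -9.99917544e-01  4.25395627e-03 -8.95126078e+00]
 [-9.80256588e-01  1.10383338e-02 -1.97421320e-01  5.52386909e+02]
 [ 1.97358084e-01 -6.56201730e-03 -9.80309505e-01  1.15772271e+03]
 [ 0.00000000e+00  0.00000000e+00  0.00000000e+00  1.00000000e+00]] [ 312.88651401   -7.45095737 1244.01760322]
[[448.156716     0.         266.39533948]
 [  0.         448.156716   186.08107014]
 [  0.           0.           1.        ]] [[ 4.37626829e-01  8.98933970e-01  2.00119070e-02 -1.99856991e+02]
 [ 5.26922878e-01 -2.38359872e-01 -8.15804420e-01 -2.13813838e+02]
 [-7.28584271e-01  3.67562633e-01 -5.77981549e-01  1.63238672e+03]
 [ 0.00000000e+00  0.00000000e+00  0.00000000e+00  1.00000000e+00]] [1389.4574724  -471.31076118  773.05865039]
[206.42224692 589.66482414 404.00129571] [-5.26537009e-01 -3.09688753e+00  2.10131590e-03] 87.55629932588049 0.1
```

View pics/top0.png

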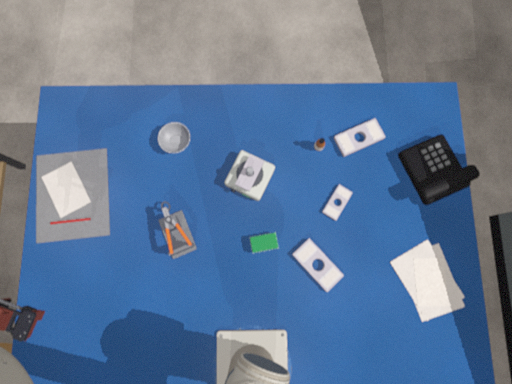

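View pics/scene0.png

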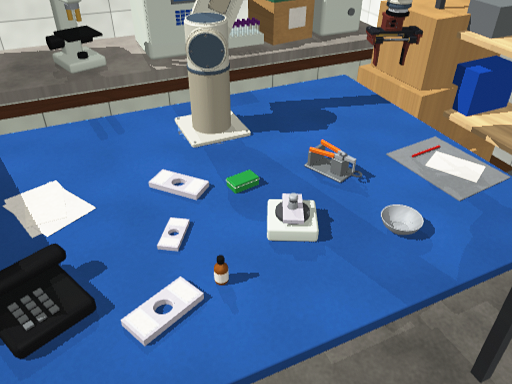

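Both views show three tray look-alikes. In the top view they are A (337,202), B (318,264) and C (360,137). A is the smallest, so it is my choice. The rotator is at (250,175) and the pliers are at (177,232). Next is a close crop check.

Run:
```python
from h import *
a,b=cv2.imread("pics/top0.png"),cv2.imread("pics/scene0.png")
def c(im,u,v,w,h,s): return cv2.resize(im[v-h//2:v+h//2,u-w//2:u+w//2],None,fx=s,fy=s,interpolation=cv2.INTER_CUBIC)
r1=np.hstack([c(a,337,202,50,50,5),c(a,250,175,60,50,5),c(a,177,230,50,60,5)[:250]])
r2=np.hstack([c(b,174,234,50,60,5),c(b,292,216,60,60,5),c(b,338,162,50,60,5)])
m=np.vstack([r1,r2]); print(m.shape); cv2.imwrite("pics/crop1.png",m)
```

```text
(550, 800, 3)
```

View pics/crop1.png

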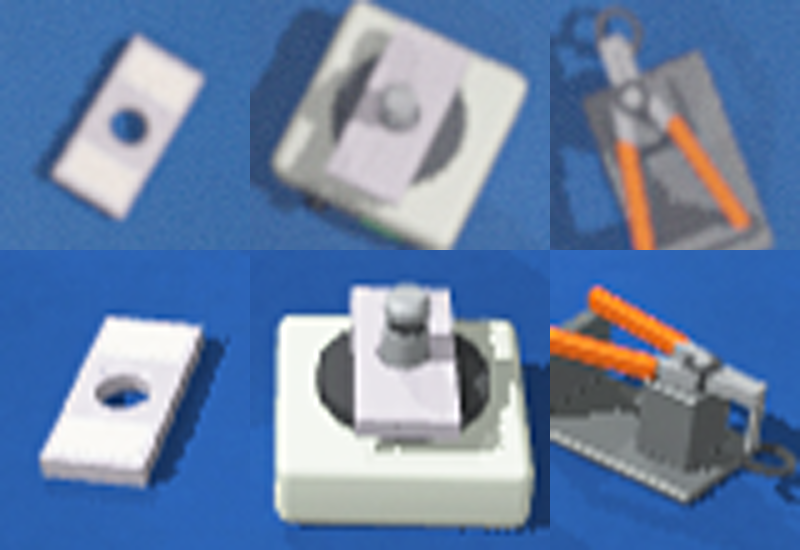

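The crops confirm A: a small tray with a pale slide at each end. The spindle tip is at about (249.6,169.6) in the top view and (293.6,195.2) in the scene view. The pliers' ring is at about (166,206) in the top view.

```bash
cat >> h.py <<'E'
def nonblue(im):
    h=cv2.cvtColor(im,cv2.COLOR_BGR2HSV); return (~((h[...,0]>95)&(h[...,0]<125)&(h[...,1]>90))).astype(np.uint8)
def blob(m,u,v,r=60):
    x=np.zeros_like(m); x[v-r:v+r,u-r:u+r]=m[v-r:v+r,u-r:u+r]
    n,l,s,c=cv2.connectedComponentsWithStats(x); k=l[v,u]; mm=(l==k).astype(np.uint8)
    ct=max(cv2.findContours(mm,cv2.RETR_EXTERNAL,cv2.CHAIN_APPROX_NONE)[0],key=cv2.contourArea)
    f=np.zeros_like(m); cv2.drawContours(f,[ct],-1,1,-1); return f,ct[:,0,:]
def rect(f,ct,K,E,z):
    M=cv2.moments(f,True); c=ray(K,E,M["m10"]/M["m00"],M["m01"]/M["m00"],z)
    p=np.array([ray(K,E,u,v,z)[:2] for u,v in ct],np.float32)
    (x,y),(w,h),a=cv2.minAreaRect(p)
    b=cv2.boxPoints(((x,y),(w,h),a)); e=b[1]-b[0]; g=b[2]-b[1]; L=e if np.hypot(*e)>np.hypot(*g) else g
    return c.round(1),np.round((x,y,w,h),1),"yaw_long",round(float(np.degrees(np.arctan2(L[1],L[0]))%180),1)
E
cat > m.py <<'E'
from h import *
P={"top":dict(tray=(337,195),rot=(240,190),sp=(249.6,169.6)),"scene":dict(tray=(174,224),rot=(290,232),sp=(293.6,195.2))}
for n in P:
    im=cv2.imread(f"pics/{n}0.png"); d=np.load(n+".npz"); K,E=d["K"],d["E"]; m=nonblue(im)
    for k,z in(("tray",6),("rot",21)):
        f,ct=blob(m,*P[n][k],45); print(n,k,f.sum(),rect(f,ct,K,E,z))
    print("sp",ray(K,E,*P[n]["sp"],102))
    h=cv2.cvtColor(im,cv2.COLOR_BGR2HSV)
    om=((h[...,0]>3)&(h[...,0]<18)&(h[...,1]>170)&(h[...,2]>120)).astype(np.uint8)
    u0,v0=(177,235) if n=="top" else (325,150)
    k=np.zeros_like(om);k[v0-35:v0+35,u0-35:u0+35]=om[v0-35:v0+35,u0-35:u0+35]
    c,l,s,ce=cv2.connectedComponentsWithStats(k)
    for i in range(1,c):
        if s[i,4]<15: continue
        ys,xs=np.nonzero(l==i); q=np.array([ray(K,E,x,y,67)[:2] for x,y in zip(xs,ys)]); 
        r=cv2.minAreaRect(q.astype(np.float32)); vx,vy,_,_=cv2.fitLine(q.astype(np.float32),cv2.DIST_L2,0,.01,.01).ravel()
        print("handle",s[i,4],ce[i].round(1),q.mean(0).round(1),np.round(r[1],1),round(float(np.degrees(np.arctan2(vy,vx))%180),1))
E
python3 m.py
```

```text
top tray 600 (array([ 511.7, -292.1,    6. ]), array([ 512.6, -292.1,   58.6,  117.5]), 'yaw_long', 146.6)
top rot 1650 (array([603.8,   0.9,  21. ]), array([603.4,   1.6, 136.9, 144.2]), 'yaw_long', 153.2)
sp [ 6.02332630e+02 -4.65271481e-01  1.02000000e+02]
handle 41 [182.8 233.6] [407.2 211. ] [73.1  6. ] 35.5
handle 50 [168.9 240.3] [386.8 253.5] [70.5  6.7] 12.3
scene tray 730 (array([ 514.4, -293.4,    6. ]), array([ 511.7, -291.6,   58. ,  125.8]), 'yaw_long', 146.8)
scene rot 2206 (array([602.9,   2.5,  21. ]), array([590. ,   9.8, 132. , 201.5]), 'yaw_long', 154.0)
sp [6.07645574e+02 6.06727468e-01 1.02000000e+02]
handle 78 [329.1 145.6] [382.8 253.5] [79.1 20.7] 11.1
handle 108 [321.4 152. ] [406.2 210.6] [84.5 27.7] 33.2
```

{"api": "step_arm", "payload": {"targets": [[[0.5,-0.88,0,0,0,-0.175,1],[0.5,-0.88,0,0,0,-0.175,1],[0.5,-0.88,0,0,0,-0.175,1],[0.5,-0.88,0,0,0,-0.175,1],[0.5,-0.88,0,0,0,-0.175,1]]]}}

```text
t: 0.72
ee_pos: [332.0, 368.4, 404.5]
orientation: [-0.621, -3.08, 0.0]
ft_force: [1.0, -0.4, -0.2]
width: 87.9
grasp_force: 0.0
```

{"api": "step_arm", "payload": {"targets": [[[0.5,-0.88,0,0,0,-0.175,1],[0.5,-0.88,0,0,0,-0.175,1],[0.5,-0.88,0,0,0,-0.175,1],[0.5,-0.88,0,0,0,-0.175,1],[0.5,-0.88,0,0,0,-0.175,1]]]}}

```text
t: 1.35
ee_pos: [457.0, 148.3, 404.6]
orientation: [-0.715, -3.059, -0.0]
ft_force: [0.1, 0.5, 0.0]
width: 87.9
grasp_force: 0.0
```

Run:
```python
from h import *
# refine fixed-tray yaw / rotator from clean base edges
for n,(u,v) in (("top",(250,175)),("scene",(292,216))):
    im=cv2.imread(f"pics/{n}0.png").astype(int); d=np.load(n+".npz"); K,E=d["K"],d["E"]
    b,g,r=im[...,0],im[...,1],im[...,2]
    lav=((r-g>=4)&(b-g>=4)&(g>110)&(b-r<40)).astype(np.uint8)
    w=np.zeros_like(lav); w[v-28:v+28,u-30:u+30]=lav[v-28:v+28,u-30:u+30]
    c,l,s,ce=cv2.connectedComponentsWithStats(w); i=1+s[1:,4].argmax()
    f=(l==i).astype(np.uint8); ct=max(cv2.findContours(f,0,cv2.CHAIN_APPROX_NONE)[0],key=len)[:,0]
    print(n,s[i],rect(f,ct,K,E,65))
    base=((g>r)&(g>b)&(g>140)).astype(np.uint8)
    w=np.zeros_like(base); w[v-35:v+35,u-35:u+35]=base[v-35:v+35,u-35:u+35]
    hull=cv2.convexHull(np.argwhere(w)[:,::-1].astype(np.int32)); f=np.zeros_like(w); cv2.fillPoly(f,[hull],1)
    print("base",rect(f,hull[:,0],K,E,42)); np.set_printoptions(suppress=True)
    ap=cv2.approxPolyDP(hull,4,True)[:,0]; print([ray(K,E,*p,42)[:2].round(0).tolist() for p in ap])
```

```text
top [235 155  29  36 491] (array([600.9,   1.3,  65. ]), array([6.019e+02, 2.000e-01, 5.710e+01, 1.126e+02]), 'yaw_long', 153.8)
base (array([599.7,   0.8,  42. ]), array([599.8,   0.6, 128.1, 128.7]), 'yaw_long', 153.6)
[[626.0, -81.0], [519.0, -20.0], [576.0, 81.0], [682.0, 21.0]]
scene [283 202  21  22 167] (array([637.7,  -8.3,  65. ]), array([626.2,  -9.3,  50.1,  85. ]), 'yaw_long', 152.3)
base (array([630.3, -12.9,  42. ]), array([624.9, -10.2, 127.6, 162. ]), 'yaw_long', 154.0)
[[715.0, 10.0], [670.0, -98.0], [532.0, -33.0], [583.0, 78.0]]
```

{"api": "step_arm", "payload": {"targets": [[[0.11,-0.88,0,0,0,-0.175,1],[0.11,-0.88,0,0,0,-0.175,1],[0.11,-0.88,0,0,0,-0.175,1],[0.11,-0.88,-0.2,0,0,-0.175,1],[0.11,-0.88,-0.4,0,0,-0.175,1]]]}}

```text
t: 1.98
ee_pos: [484.2, -71.6, 374.9]
orientation: [0.808, 3.034, 0.0]
ft_force: [-0.1, -0.4, 0.1]
width: 87.5
grasp_force: 0.0
```

{"api": "step_arm", "payload": {"targets": [[[0.11,-0.88,-0.5,0,0,-0.175,1],[0.11,-0.88,-0.5,0,0,-0.175,1],[0.11,-0.88,-0.5,0,0,-0.175,1],[0.11,-0.88,-0.5,0,0,-0.175,1],[0.11,-0.88,-0.5,0,0,-0.175,1]]]}}

```text
t: 2.6
ee_pos: [511.4, -291.6, 248.5]
orientation: [-0.901, -3.009, -0.0]
ft_force: [-0.4, -0.7, 0.4]
width: 87.5
grasp_force: 0.0
```

Run:
```python
from h import *
a,K,E=grab("top"); b,K2,E2=grab("scene")
o=readout.get_obs(); R=cv2.Rodrigues(np.array(o["orientation"]))[0]; print(np.round(o["ee_pos"],1),np.degrees(np.arctan2(R[1,1],R[0,1])))
p=np.array(o["ee_pos"]); 
def c(im,u,v,w,h,s): return cv2.resize(im[v-h//2:v+h//2,u-w//2:u+w//2],None,fx=s,fy=s,interpolation=cv2.INTER_CUBIC)
cv2.imwrite("pics/c2.png",np.hstack([c(a,337,202,80,100,5),c(b,174,220,80,100,5)]))
```

```text
[ 511.  -293.2  247. ] 56.50332010561527
```

View pics/c2.png

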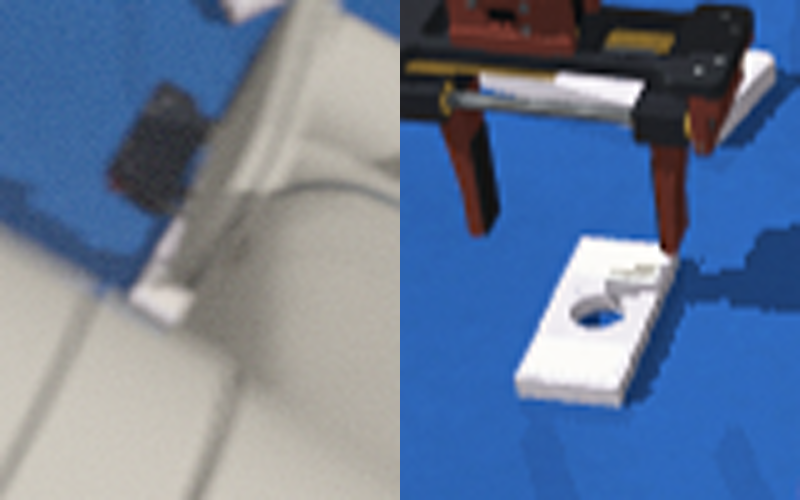

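The scene crop shows the fingers straddling the tray across its width, with the hole centred at (598,312) of the crop. I'll descend and close.

{"api": "step_arm", "payload": {"targets": [[[0.03,0.01,-0.35,0,0,0,1],[0,0,-0.35,0,0,0,1],[0,0,-0.3,0,0,0,1],[0,0,-0.16,0,0,0,1],[0,0,-0.08,0,0,0,1]]]}}

```text
t: 3.32
ee_pos: [513.0, -289.3, 187.2]
orientation: [-0.899, -3.01, -0.0]
ft_force: [-0.2, 0.3, 0.6]
width: 87.7
grasp_force: 0.0
```

{"api": "step_arm", "payload": {"targets": [[[0,0,0,0,0,0,0.3],[0,0,0,0,0,0,0.3],[0,0,0,0,0,0,0.2],[0,0,0,0,0,0,0.2],[0,0,0,0,0,0,0.2]]]}}

```text
t: 3.95
ee_pos: [513.1, -289.8, 188.0]
orientation: [0.9, 3.009, -0.0]
ft_force: [-0.8, -0.5, 2.8]
width: 51.6
grasp_force: 30.0
```

{"api": "step_arm", "payload": {"targets": [[[0,0,0.4,0,0,0,0.2],[0,0,0.6,0,0,0,0.2],[0,0,0.6,0,0,0,0.2],[0.1,0.4,0.6,0,0,0.1,0.2],[0.2,0.7,0.5,0,0,0.2,0.2]]]}}

```text
t: 4.58
ee_pos: [527.9, -234.7, 325.0]
orientation: [0.87, 3.017, -0.0]
ft_force: [0.7, 0.0, -2.3]
width: 51.9
grasp_force: 30.0
```

{"api": "step_arm", "payload": {"targets": [[[0.3,0.9,0,0,0,0.3,0.2],[0.3,0.9,0,0,0,0.3,0.2],[0.3,0.9,0,0,0,0.3,0.2],[0.3,0.9,0,0,0,0.3,0.2],[0.2,0.6,0,0,0,0.2,0.2]]]}}

```text
t: 5.2
ee_pos: [598.2, -22.5, 323.8]
orientation: [0.717, 3.058, 0.001]
ft_force: [-0.3, 0.4, -1.5]
width: 51.8
grasp_force: 30.0
```

{"api": "step_arm", "payload": {"targets": [[[0.07,0.45,0,0,0,0.05,0.2],[0,0.05,0,0,0,0,0.2],[0,0,0,0,0,0,0.2],[0,0,0,0,0,0,0.2],[0,0,0,0,0,0,0.2]]]}}

```text
t: 5.82
ee_pos: [601.4, -0.5, 322.8]
orientation: [-0.716, -3.059, 0.0]
ft_force: [-0.8, 0.8, -1.7]
width: 51.9
grasp_force: 30.0
```

Run:
```python
from h import *
a,K,E=grab("top","top3.png"); b,K2,E2=grab("scene","scene3.png")
for i in range(4):
    o=readout.get_obs(); R=cv2.Rodrigues(np.array(o["orientation"]))[0]; print(np.round(o["ee_pos"],1),np.degrees(np.arctan2(R[1,1],R[0,1])),R[:,2].round(4)); get_image("top")
def c(im,u,v,w,h,s): return cv2.resize(im[v-h//2:v+h//2,u-w//2:u+w//2],None,fx=s,fy=s,interpolation=cv2.INTER_CUBIC)
cv2.imwrite("pics/c3.png",np.hstack([c(a,250,175,70,110,5),c(b,292,200,70,110,5)]))
```

```text
[ 6.014e+02 -2.000e-01  3.227e+02] 63.65278011954809 [-1.e-04 -0.e+00 -1.e+00]
[ 6.015e+02 -1.000e-01  3.227e+02] 63.663934087558154 [-1.e-04 -0.e+00 -1.e+00]
[601.5   0.  322.7] 63.67619382257175 [-1.e-04 -0.e+00 -1.e+00]
[6.015e+02 1.000e-01 3.226e+02] 63.685571329786804 [-1.e-04 -0.e+00 -1.e+00]
```

View pics/c3.png

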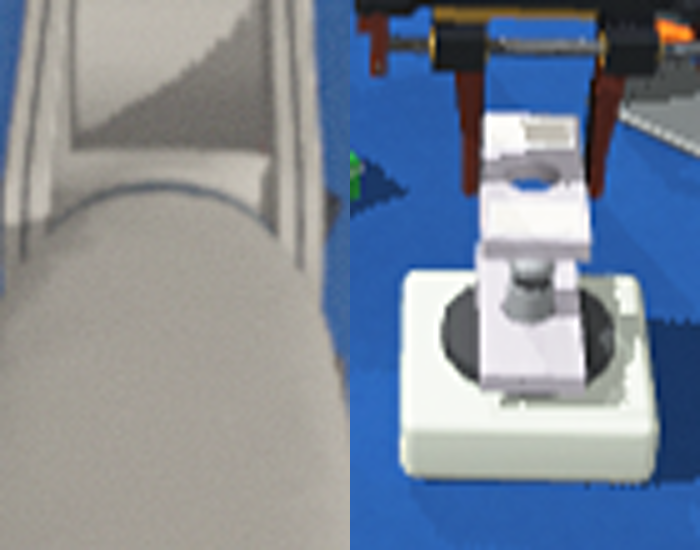

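The crop shows the tray held level and square above the spindle; only the scene view is usable. I'll compare the front corners of the held tray with those of the fixed one in that view.

```bash
python3 - <<'E'
from h import *
d=np.load("scene.npz"); K,E=d["K"],d["E"]
im=cv2.imread("pics/scene3.png").astype(int)
b,g,r=im[...,0],im[...,1],im[...,2]
# tray silhouettes: lavender/white
for v in list(range(168,197,2))+list(range(204,222,2)):
    row=im[v,340-57:340-57+40] if 0 else im[v,274:312]
    m=(row.min(1)>=150)
    us=np.nonzero(m)[0]+274
    print(v,us.min() if len(us) else None,us.max() if len(us) else None,end=" | ")
print()
# predicted corners
th=np.radians(153.68);ex=np.array([np.cos(th),np.sin(th)]);ey=np.array([-ex[1],ex[0]])
for c,z in (((601.5,0.1),(134.7,146.7)),((601.5,0.5),(53,65))):
    for zz in z:
        for sx in(-1,1):
            for sy in(-1,1):
                p=np.array(c)+sx*55*ex+sy*26*ey; print(zz,sx,sy,proj(K,E,[*p,zz]).round(1),end="; ")
    print()
print("spindle top pred",proj(K,E,[601.5,.5,102]))
E
python3 -c "
import cv2;a=cv2.imread('pics/scene3.png')[160:228,270:318];cv2.imwrite('pics/c4.png',cv2.resize(a,None,fx=8.6,fy=8.6,interpolation=cv2.INTER_NEAREST))"
```

```text
168 284 311 | 170 284 301 | 172 284 301 | 174 284 301 | 176 284 302 | 178 284 302 | 180 286 303 | 182 283 303 | 184 283 303 | 186 283 304 | 188 283 304 | 190 283 304 | 192 283 304 | 194 282 304 | 196 282 304 | 204 274 311 | 206 274 311 | 208 274 310 | 210 274 311 | 212 274 311 | 214 274 311 | 216 274 311 | 218 274 311 | 220 274 311 | 
134.7 -1 -1 [304.8 196.8]; 134.7 -1 1 [283.1 196.3]; 134.7 1 -1 [302.1 171.4]; 134.7 1 1 [282. 171.]; 146.7 -1 -1 [305.1 192.7]; 146.7 -1 1 [283.3 192.3]; 146.7 1 -1 [302.4 167.5]; 146.7 1 1 [282.2 167.1]; 
53 -1 -1 [302.7 223. ]; 53 -1 1 [281.8 222.6]; 53 1 -1 [300.2 196.6]; 53 1 1 [280.9 196.3]; 65 -1 -1 [303.  219.2]; 65 -1 1 [282.  218.8]; 65 1 -1 [300.5 193.1]; 65 1 1 [281.1 192.7]; 
spindle top pred [292.39419068 193.89618824]
```

View pics/c4.png

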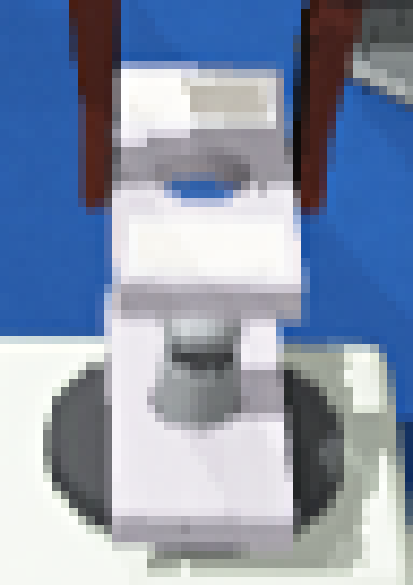

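{"api": "step_arm", "payload": {"targets": [[[0.036,0.04,-0.2,0,0,0,0.2],[0,0,-0.2,0,0,0,0.2],[0,0,-0.1,0,0,0,0.2],[0,0,0,0,0,0,0.2],[0,0,0,0,0,0,0.2]]]}}

```text
t: 6.75
ee_pos: [603.4, 2.4, 297.7]
orientation: [0.715, 3.059, 0.0]
ft_force: [-0.6, 0.5, -1.5]
width: 51.8
grasp_force: 30.0
```

```bash
cat > cmp.py <<'E'
from h import *
im,K,E=grab("scene","scene5.png"); o=readout.get_obs(); p=np.array(o["ee_pos"]); print(p.round(1),o["ft_force"])
R=cv2.Rodrigues(np.array(o["orientation"]))[0]
g=im[:,:,2].astype(float) # red: blue/dark low, tray high
th=np.radians(153.7);ex=np.array([np.cos(th),np.sin(th)]);ey=np.array([-ex[1],ex[0]])
def cross(u0,v,sgn): # subpixel mid crossing near u0; sgn +1: bright on right
    us=np.arange(u0-5,u0+5.01,.1); s=cv2.remap(g.astype(np.float32),us[None].astype(np.float32),np.full((1,len(us)),v,np.float32),cv2.INTER_LINEAR)[0]
    d=np.gradient(cv2.blur(s[None],(9,1))[0])*sgn; w=np.clip(d,0,None); i=w.argmax(); q=slice(max(0,i-8),i+9); return (w[q]*us[q]).sum()/w[q].sum()
for name,c,z,xs in(("held",p[:2],p[2]-175.5,(-50,-40,-30)),("fixed",np.array([601.5,.5]),65,(-52,-49,-46))):
    for x in xs:
        r=[]
        for sy,sg in((1,1),(-1,-1)):
            q=proj(K,E,[*(c+x*ex+sy*26*ey),z]); r.append(cross(q[0],q[1],sg)-q[0])
        print(name,x,np.round(r,2))
E
python3 cmp.py; python3 -c "
import cv2;a=cv2.imread('pics/scene5.png')[160:228,260:328];cv2.imwrite('pics/c5.png',cv2.resize(a,None,fx=8.6,fy=8.6,interpolation=cv2.INTER_NEAREST))"
```

```text
[603.4   2.4 297.9] [-0.26467368 -0.57105942 -0.84398201]
held -50 [-1.71 -0.04]
held -40 [-2.38  0.14]
held -30 [-2.22 -0.36]
fixed -52 [0.44 0.63]
fixed -49 [0.46 0.68]
fixed -46 [0.49 0.72]
```

View pics/c5.png

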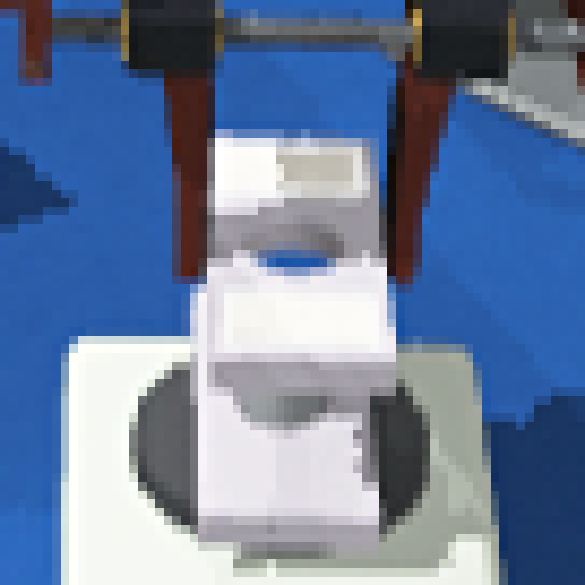

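{"api": "step_arm", "payload": {"targets": [[[-0.004,-0.01,-0.06,0,0,0,0.2],[0,0,-0.06,0,0,0,0.2],[0,0,-0.06,0,0,0,0.2],[0,0,-0.06,0,0,0,0.2],[0,0,-0.06,0,0,0,0.2]]]}}

```text
t: 7.42
ee_pos: [603.1, 1.9, 282.4]
orientation: [-0.715, -3.059, 0.0]
ft_force: [0.5, 0.2, -3.5]
width: 51.6
grasp_force: 30.0
```

{"api": "step_arm", "payload": {"targets": [[[0,0,-0.08,0,0,0,0.2],[0,0,-0.08,0,0,0,0.2],[0,0,-0.08,0,0,0,0.2],[0,0,-0.08,0,0,0,0.2],[0,0,-0.06,0,0,0,0.2]]]}}

```text
t: 8.05
ee_pos: [603.1, 1.9, 263.3]
orientation: [-0.715, -3.059, 0.0]
ft_force: [0.3, -0.5, -1.2]
width: 51.9
grasp_force: 30.0
```

{"api": "step_arm", "payload": {"targets": [[[0,0,-0.06,0,0,0,0.2],[0,0,-0.04,0,0,0,0.2],[0,0,-0.03,0,0,0,0.2],[0,0,-0.02,0,0,0,0.2],[0,0,0,0,0,0,0.2]]]}}

```text
t: 8.68
ee_pos: [603.1, 1.9, 256.1]
orientation: [-0.715, -3.059, 0.0]
ft_force: [0.1, -0.5, -1.5]
width: 51.3
grasp_force: 30.0
```

{"api": "step_arm", "payload": {"targets": [[[0,0,-0.02,0,0,0,0.2],[0,0,-0.02,0,0,0,0.2],[0,0,0,0,0,0,0.2],[0,0,0,0,0,0,0.2],[0,0,0,0,0,0,0.2]]]}}

```text
t: 9.3
ee_pos: [603.1, 1.9, 254.2]
orientation: [0.715, 3.059, -0.0]
ft_force: [0.2, -0.6, -1.4]
width: 51.9
grasp_force: 30.0
```

{"api": "step_arm", "payload": {"targets": [[[0,0,-0.02,0,0,0,0.2],[0,0,0,0,0,0,0.2],[0,0,0,0,0,0,0.2],[0,0,0,0,0,0,0.2],[0,0,0,0,0,0,0.2]]]}}

```text
t: 9.93
ee_pos: [603.1, 1.9, 253.2]
orientation: [-0.715, -3.059, 0.0]
ft_force: [-0.1, -0.4, -2.3]
width: 52.0
grasp_force: 30.0
```

{"api": "step_arm", "payload": {"targets": [[[0,0,0,0,0,0,0.7],[0,0,0,0,0,0,1],[0,0,0,0,0,0,1],[0,0,0,0,0,0,1],[0,0,0.1,0,0,0,1]]]}}

```text
t: 10.55
ee_pos: [603.0, 1.9, 258.1]
orientation: [-0.714, -3.058, 0.0]
ft_force: [-0.8, 0.0, -0.4]
width: 87.6
grasp_force: 0.0
```

{"api": "step_arm", "payload": {"targets": [[[0,0,0.3,0,0,0,1],[0,0,0.5,0,0,0,1],[0,0,0.6,0,0,0.5,1],[-0.2,0.24,0.4,0,0,1,1],[-0.3,0.36,0.1,0,0,1,1]]]}}

```text
t: 11.18
ee_pos: [578.6, 31.9, 356.0]
orientation: [0.443, 3.106, 0.001]
ft_force: [0.2, -0.4, 0.1]
width: 88.1
grasp_force: 0.0
```

{"api": "step_arm", "payload": {"targets": [[[-0.4,0.48,0,0,0,1,1],[-0.4,0.48,0,0,0,1,1],[-0.4,0.48,0,0,0,1,1],[-0.4,0.48,0,0,0,1,1],[-0.4,0.48,0,0,0,1,1]]]}}

```text
t: 11.8
ee_pos: [477.5, 152.6, 354.3]
orientation: [-0.105, 3.138, 0.001]
ft_force: [0.5, 0.1, 0.5]
width: 88.1
grasp_force: 0.0
```

Run:
```python
from h import *
for n,u,v in(("top",166,205.6),("scene",356.6,173.6)):
    d=np.load(n+".npz"); print(n,"ring",ray(d["K"],d["E"],u,v,27).round(1))
im,K,E=grab("scene","scene6.png"); grab("top","top6.png"); print(readout.get_obs()["ee_pos"])
cv2.imwrite("pics/c6.png",np.hstack([cv2.resize(im[165:225,262:322],None,fx=6,fy=6,interpolation=cv2.INTER_CUBIC),cv2.resize(cv2.imread("pics/top6.png")[145:205,220:280],None,fx=6,fy=6,interpolation=cv2.INTER_CUBIC)]))
```

```text
top ring [502.5 275.7  27. ]
scene ring [502.7 280.   27. ]
[476.63865648 153.22702671 354.13733196]
```

View pics/c6.png

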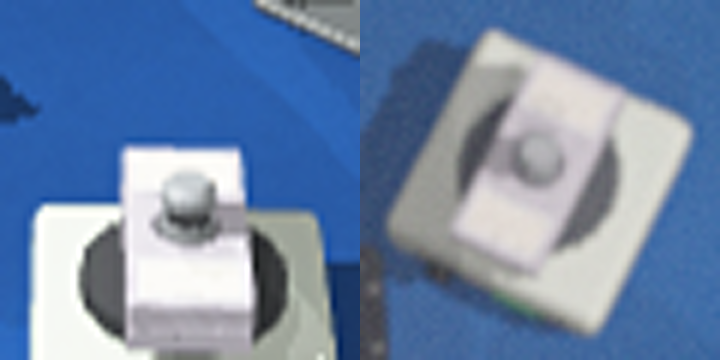

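The crops show the loose tray seated and square over the spindle, seen in both views. The ring (about 502.6,277.5) and the handles agree with each other: pliers yaw 23.1°, grip at (404.2,235.5).

{"api": "step_arm", "payload": {"targets": [[[-0.29,0.33,-0.1,0,0,0.96,1],[-0.29,0.33,-0.2,0,0,0.96,1],[-0.29,0.33,-0.3,0,0,0.96,1],[-0.29,0.33,-0.3,0,0,0.96,1],[-0.29,0.33,-0.2,0,0,0.96,1]]]}}

```text
t: 12.52
ee_pos: [406.0, 234.5, 298.3]
orientation: [-0.624, 3.078, 0.0]
ft_force: [0.2, -0.3, -0.1]
width: 87.7
grasp_force: 0.0
```

{"api": "step_arm", "payload": {"targets": [[[0,0,0,0,0,0,1],[0,0,0,0,0,0,1],[0,0,0,0,0,0,1],[0,0,0,0,0,0,1],[0,0,0,0,0,0,1]]]}}

```text
t: 13.15
ee_pos: [405.8, 234.2, 298.3]
orientation: [-0.623, 3.079, 0.0]
ft_force: [-0.1, -0.0, -1.4]
width: 88.0
grasp_force: 0.0
```

Run:
```python
from h import *
a,K,E=grab("scene","scene7.png"); b,_,_=grab("top","top7.png"); o=readout.get_obs();R=cv2.Rodrigues(np.array(o["orientation"]))[0]
print(np.round(o["ee_pos"],1),np.degrees(np.arctan2(R[1,1],R[0,1])))
cv2.imwrite("pics/c7.png",np.hstack([cv2.resize(a[90:190,290:370],None,fx=5,fy=5,interpolation=cv2.INTER_CUBIC),cv2.resize(b[190:290,140:220],None,fx=5,fy=5,interpolation=cv2.INTER_CUBIC)]))
```

```text
[405.7 234.3 298.3] 112.88064790810328
```

View pics/c7.png

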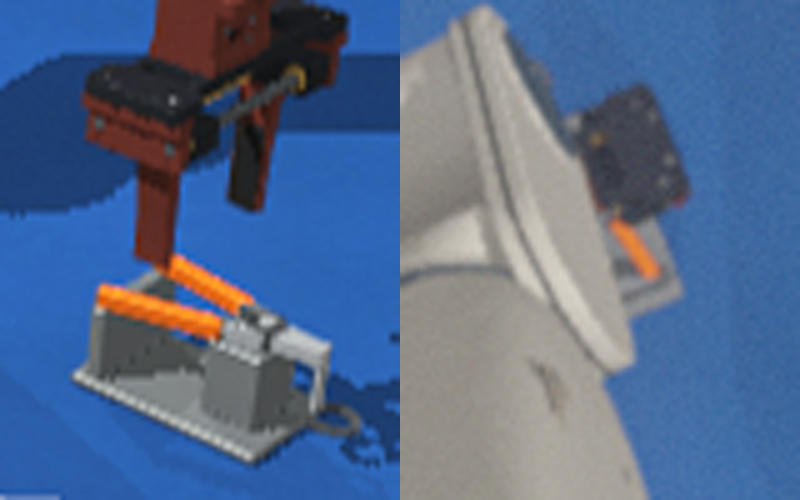

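The crop shows the fingers above the handles and spread to either side of them. I'll descend and squeeze.

{"api": "step_arm", "payload": {"targets": [[[-0.03,0.02,-0.3,0,0,0.05,1],[0,0,-0.35,0,0,0,1],[0,0,-0.35,0,0,0,1],[0,0,-0.24,0,0,0,1],[0,0,-0.12,0,0,0,1]]]}}

```text
t: 13.88
ee_pos: [403.8, 235.3, 229.1]
orientation: [0.629, -3.076, 0.001]
ft_force: [0.2, -0.4, 0.7]
width: 87.8
grasp_force: 0.0
```

{"api": "step_arm", "payload": {"targets": [[[0,0,0,0,0,0,0.7],[0,0,0,0,0,0,0.6],[0,0,0,0,0,0,0.5],[0,0,0,0,0,0,0.4],[0,0,0,0,0,0,0]]]}}

```text
t: 14.5
ee_pos: [404.0, 235.3, 230.5]
orientation: [0.629, -3.078, 0.0]
ft_force: [-2.3, -0.7, 6.5]
width: 41.3
grasp_force: 8.2
```

{"api": "step_arm", "payload": {"targets": [[[0,0,0,0,0,0,0],[0,0,0,0,0,0,0],[0,0,0,0,0,0,0],[0,0,0,0,0,0,0],[0,0,0,0,0,0,0]]]}}

```text
t: 15.12
ee_pos: [403.9, 235.4, 230.6]
orientation: [0.629, -3.078, -0.0]
ft_force: [-2.8, 0.7, 6.6]
width: 30.6
grasp_force: 29.8
```

{"api": "step_arm", "payload": {"targets": [[[0,0,0.05,0,0,0,0],[0,0,0.15,0,0,0,0],[0,0,0.3,0,0,0,0],[0,0,0.5,0,0,0,0],[0,0,0.5,0,0,0,0]]]}}

```text
t: 15.75
ee_pos: [404.1, 235.3, 306.7]
orientation: [-0.629, 3.078, 0.0]
ft_force: [0.5, 0.0, -2.3]
width: 30.7
grasp_force: 29.8
```

{"api": "step_arm", "payload": {"targets": [[[0,0,0.4,0,0,-0.5,0],[0,0,0.3,0,0,-1,0],[0,0,0.2,0,0,-1,0],[0.1,-0.1,0,0,0,-1,0],[0.15,-0.1,0,0,0,-1,0]]]}}

```text
t: 16.38
ee_pos: [416.5, 225.2, 351.4]
orientation: [-0.137, 3.137, 0.001]
ft_force: [-0.5, 0.3, -1.1]
width: 30.4
grasp_force: 29.8
```

{"api": "step_arm", "payload": {"targets": [[[0.15,-0.1,0,0,0,-1,0],[0.15,-0.1,0,0,0,-1,0],[0.15,-0.1,0,0,0,-1,0],[0.15,-0.1,0,0,0,-1,0],[0.15,-0.1,0,0,0,-1,0]]]}}

```text
t: 17.0
ee_pos: [454.2, 200.1, 351.2]
orientation: [0.411, 3.114, 0.001]
ft_force: [0.8, -0.3, -1.3]
width: 30.6
grasp_force: 29.8
```

{"api": "step_arm", "payload": {"targets": [[[0.15,-0.1,0,0,0,-1,0],[0.15,-0.1,0,0,0,-1,0],[0.15,-0.1,0,0,0,-1,0],[0.15,-0.1,0,0,0,-1,0],[0.15,-0.1,0,0,0,-1,0]]]}}

```text
t: 17.62
ee_pos: [491.7, 175.1, 351.2]
orientation: [0.945, 2.995, 0.001]
ft_force: [-0.1, 0.4, -0.8]
width: 30.6
grasp_force: 29.8
```

{"api": "step_arm", "payload": {"targets": [[[0.15,-0.1,0,0,0,-1,0],[0.15,-0.1,0,0,0,-1,0],[0.15,-0.1,0,0,0,-1,0],[0.15,-0.1,0,0,0,-1,0],[0.15,-0.1,0,0,0,-1,0]]]}}

```text
t: 18.25
ee_pos: [529.2, 150.1, 351.2]
orientation: [1.451, 2.786, 0.001]
ft_force: [0.4, -0.3, -1.3]
width: 30.5
grasp_force: 29.8
```

{"api": "step_arm", "payload": {"targets": [[[0.15,-0.1,0,0,0,-1,0],[0.15,-0.1,0,0,0,-1,0],[0.15,-0.1,0,0,0,-1,0],[0.15,-0.1,0,0,0,-1,0],[0.15,-0.1,0,0,0,-1,0]]]}}

```text
t: 18.88
ee_pos: [566.7, 125.1, 351.2]
orientation: [1.913, 2.492, 0.001]
ft_force: [0.4, 0.0, -1.5]
width: 30.5
grasp_force: 29.8
```

{"api": "step_arm", "payload": {"targets": [[[0.15,-0.16,0,0,0,-0.8,0],[0.1,-0.1,-0.1,0,0,-0.45,0],[0.08,-0.06,-0.1,0,0,0,0],[0,0,0,0,0,0,0],[0,0,0,0,0,0,0]]]}}

```text
t: 19.5
ee_pos: [582.9, 109.5, 340.1]
orientation: [-2.016, -2.409, 0.001]
ft_force: [0.0, -0.7, -1.7]
width: 30.7
grasp_force: 29.8
```

Run:
```python
from h import *
a,K,E=grab("scene","scene8.png"); b,_,_=grab("top","top8.png"); o=readout.get_obs();R=cv2.Rodrigues(np.array(o["orientation"]))[0]
print(np.round(o["ee_pos"],1),np.degrees(np.arctan2(R[1,1],R[0,1])),o["width"],o["ft_force"])
cv2.imwrite("pics/c8.png",np.hstack([cv2.resize(a[150:240,255:335],None,fx=5,fy=5,interpolation=cv2.INTER_CUBIC),cv2.resize(b[130:220,210:290],None,fx=5,fy=5,interpolation=cv2.INTER_CUBIC)]))
```

```text
[583.  109.6 340.2] 10.128986846351165 30.73705853885939 [ 0.12647957 -0.41477992 -1.39330578]
```

View pics/c8.png

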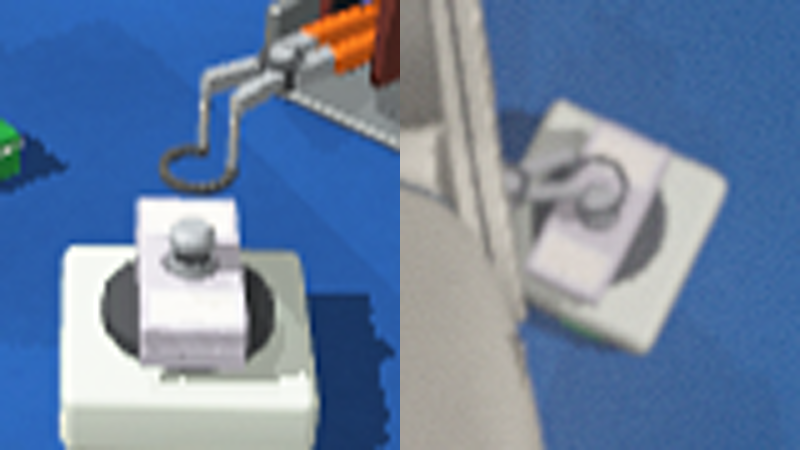

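The picture shows the spread ring about 35 mm above the spindle: at (199,168) of the scene half and (601,190) of the top half. The pliers hang level. That was the tenth picture, so everything from here is measured numerically.

Run:
```python
from h import *
np.set_printoptions(linewidth=220)
for n,(u,v),zr in(("scene",(294.5,183.5),137),("top",(250,168),137)):
    im=cv2.imread(f"pics/{n}8.png"); d=np.load(n+".npz"); K,E=d["K"],d["E"]
    print(n,"pred ring",proj(K,E,[601.8,4.2,137]).round(1),"pred sp",proj(K,E,[602.3,1.8,102]).round(1))
    x=int(u);y=int(v)
    ch=cv2.cvtColor(im,cv2.COLOR_BGR2HSV)[...,1] if n=="scene" else im.max(2)
    s=ch[y-10:y+22,x-12:x+13] if n=="scene" else ch[y-11:y+13,x-12:x+13]
    print("cols from",x-12); 
    for i,r in enumerate(s): print((y-10 if n=="scene" else y-11)+i," ".join("%3d"%q for q in r))
```

```text
scene pred ring [294.5 182.3] pred sp [293.  193.9]
cols from 282
173 192 189 191 190 191 192 191 192 191 192 192 196 172   9  11 200 194 196 172  20   9 148 197 194 193
174 189 191 192 190 191 191 191 188 191 192 191 194 155   8  42 203 194 196 161   7  11 193 196 192 192
175 192 191 191 191 190 190 191 190 190 189 194 192 132   8  82 199 194 198 170   9  19 203 195 192 190
176 189 191 189 191 189 194 191 192 191 190 193 193 134   8  77 200 194 197 171   9  15 201 193 192 191
177 190 192 192 193 191 192 193 192 192 195 197 194 138   7  79 199 192 194 156   8  40 201 193 190 190
178 191 192 192 192 191 191 193 193 182 167 154 157 115   6  63 199 193 193 134   6  81 199 192 190 191
179 192 192 192 191 192 194 166 131 111  90  44  50  44  10  26 198 195 193 133   5  78 199 192 191 191
180 192 190 191 195 192 164  72  20  19   8  74  76  29  23  97 195 194 192 137   8  79 198 194 190 190
181 193 191 191 191 188  68  14  36 112 160 182 175 151 143 179 193 193 190 119   5 100 200 192 191 195
182 192 192 191 193 173  18  56 171 179 193 194 196 192 194 194 193 196 183  76   2 139 196 193 19
[... 4151 characters left out ...]
 173 167 137 122 135 136 142 141 154 168 194 201 198 180 134 104 106 103 121
175 127 183 202 200 195 192 195 193 170 145 142 137 143 152 170 189 199 199 192 156 115 107 106 109 127
176 156 199 213 209 201 200 197 196 191 182 176 170 171 177 191 196 199 195 177 132 108 103 102 108 128
177 185 212 220 215 212 207 201 197 196 197 196 194 197 194 198 200 200 190 157 111 106 104 106 109 141
178 202 219 219 220 216 218 210 207 202 201 198 198 197 196 198 198 198 179 135 103 105 110 106 114 164
179 212 219 221 221 221 222 220 216 211 208 204 202 198 196 198 199 192 157 113 107 113 107 110 125 177
180 218 221 219 218 220 220 222 219 218 217 216 209 203 200 200 198 178 132 106 109 106 104 111 153 195
```

Run:
```python
from h import *
a=cv2.imread("pics/top6.png")[...,1]; b=cv2.imread("pics/scene6.png")[...,1]
for im,y0,y1,x0,x1 in((a,162,182,240,260),(b,190,208,284,304)):
    print("cols",x0)
    for y in range(y0,y1): print(y," ".join("%3d"%q for q in im[y,x0:x1]))
for n in("top","scene"):
    d=np.load(n+".npz"); print(n,[proj(d["K"],d["E"],[602,1.5,z]).round(2).tolist() for z in(77,102,137)])
```

```text
cols 240
162 156 138 112  86  97 150 191 206 207 207 210 213 212 212 217 218 220 220 220 218
163 137 114  84  76 123 177 190 195 199 198 204 210 209 208 214 220 220 217 221 221
164 109  79  64  99 153 188 192 188 188 190 195 201 204 208 217 220 220 219 221 219
165  88  76  81 127 181 194 190 184 183 184 187 190 197 204 212 217 217 219 220 217
166  80  75  92 152 189 195 186 175 171 173 177 179 185 194 203 208 212 214 216 214
167  74  76 109 160 180 177 168 159 161 166 168 172 181 194 198 199 199 207 211 207
168  74  86 116 145 155 148 141 154 173 177 176 173 181 189 198 194 195 195 200 199
169  81  98 134 146 146 134 131 164 179 180 182 177 176 179 193 195 193 195 197 189
170  85 120 141 146 142 127 127 167 177 179 179 178 173 169 188 194 196 197 195 177
171  99 135 146 147 141 122 120 150 166 175 177 175 168 151 178 193 197 198 190 153
172 124 145 150 145 139 120 116 127 150 166 169 167 156 141 178 194 198 196 174 131
173 163 169 153 150 146 131 113 116 139 151 159 160 151 146 186 198 195 190 157 115
174 189 187 176 169 171 164 132 120 134 137 145 147 148 165 192 199 196 176 130 100
[... 1528 characters left out ...]
4 234 233 193 160 162  73  60  63  71  70  65  59 127 134 152 151 151 154 167
202 235 234 232 165 151 185 141 115  73  66  84  62  92 111 114 154 152 151 152 139
203 234 235 233 205 140 163 178 162 124 119 131  99 118 105 113 151 148 149 149 116
204 234 234 234 234 189 178 155 155 151 138 129 113 111 115 176 190 198 196 196 144
205 234 233 232 233 235 222 199 179 159 147 140 143 177 182 227 226 233 237 238 141
206 233 232 231 231 233 237 237 227 205 199 197 201 228 225 221 222 223 234 236 167
207 238 237 236 236 237 236 237 238 230 228 228 228 228 226 225 226 227 232 235 196
top [[249.06, 171.62], [248.98, 169.71], [248.86, 166.89]]
scene [[292.31, 201.76], [292.84, 193.91], [293.6, 182.57]]
```

{"api": "step_arm", "payload": {"targets": [[[-0.008,-0.006,-0.12,0,0,0,0],[0,0,-0.16,0,0,0,0],[0,0,-0.16,0,0,0,0],[0,0,-0.08,0,0,0,0],[0,0,0,0,0,0,0]]]}}

```text
t: 20.23
ee_pos: [582.6, 109.1, 313.6]
orientation: [-2.017, -2.408, 0.001]
ft_force: [-0.3, 0.3, -1.5]
width: 31.0
grasp_force: 29.8
```

Run:
```python
from h import *
a,K,E=grab("scene","scene9.png"); b,K2,E2=grab("top","top9.png"); o=readout.get_obs();print(np.round(o["ee_pos"],2),o["ft_force"])
for im,y0,y1,x0,x1 in((b[...,1],161,182,238,260),(a[...,1],184,208,282,306)):
    print("cols",x0)
    for y in range(y0,y1): print(y," ".join("%3d"%q for q in im[y,x0:x1]))
zr=o["ee_pos"][2]-203.2
print(zr,[proj(k,e,[601.5,1.2,zr]).round(2).tolist() for k,e in((K2,E2),(K,E))])
```

```text
[582.83 109.09 314.24] [-0.12891988  0.19934169 -2.69272855]
cols 238
161 157 157 152 147 140 139 120 132 173 199 204 204 202 203 208 206 205 202 210 210 211 209
162 156 154 153 152 149 146 145 152 178 195 194 188 191 197 199 202 201 205 209 213 212 212
163 158 161 163 162 162 164 159 162 166 166 158 149 159 166 181 193 202 210 211 212 213 211
164 166 166 166 161 159 152 145 145 131 123 129 122 130 125 140 169 196 212 210 211 212 211
165 164 157 155 140 126 114 113 128 130 139 150 155 155 145 128 129 173 205 213 209 212 210
166 140 134 115 100  93 102 108 128 145 159 162 163 165 157 153 127 138 184 205 208 209 208
167 100  89  86  84  93 121 116 126 141 146 159 160 151 141 155 154 127 157 188 200 203 200
168 104  95 105 108 125 139 145 140 142 149 164 171 165 131 141 170 140 143 180 192 193 190
169 142 140 144 149 153 159 158 159 154 155 170 175 168 132 129 156 138 138 181 188 189 182
170 168 168 166 165 161 165 164 157 148 153 169 173 161 127 121 136 123 139 186 191 188 169
171 152 150 151 147 147 147 144 138 133 140 153 156 144 123 121 122 119 152 184 191 183 146
172 107 108 120 13
[... 2666 characters left out ...]
  65  58 129 134 153 151 151 155 182 168 168
202 152 238 235 234 232 165 151 184 141 114  73  66  85  63  91 114 113 154 151 152 154 151 150 168
203 157 239 234 234 233 206 140 162 178 162 124 119 130  99 117 105 112 150 148 149 148  93  96 142
204 158 237 233 234 233 233 188 178 154 155 151 138 129 112 110 114 176 190 197 193 147 116  41  72
205 158 234 234 233 232 233 235 222 199 179 159 148 141 144 175 181 228 226 234 236 196 144  42  46
206 139 235 234 231 231 231 233 237 237 226 205 199 197 201 228 225 221 221 223 234 237 168  40  49
207 110 236 237 237 237 236 237 237 237 238 230 228 228 229 227 226 225 226 226 232 235 196  39  49
111.03724767376048 [[249.04, 169.15], [292.83, 190.94]]
```

{"api": "step_arm", "payload": {"targets": [[[0,0,-0.04,0,0,0,0],[0,0,-0.04,0,0,0,0],[0,0,-0.04,0,0,0,0],[0,0,-0.04,0,0,0,0],[0,0,0,0,0,0,0]]]}}

```text
t: 20.95
ee_pos: [582.6, 109.1, 305.9]
orientation: [-2.017, -2.408, 0.0]
ft_force: [0.2, 0.1, -1.4]
width: 30.8
grasp_force: 29.8
```

{"api": "step_arm", "payload": {"targets": [[[0,0,-0.04,0,0,0,0],[0,0,-0.04,0,0,0,0],[0,0,0,0,0,0,0],[0,0,0,0,0,0,0],[0,0,0,0,0,0,0]]]}}

```text
t: 21.58
ee_pos: [582.7, 109.1, 302.2]
orientation: [2.017, 2.408, 0.0]
ft_force: [-0.4, -0.3, -1.3]
width: 30.6
grasp_force: 29.8
```

Run:
```python
from h import *
F=[];M=[]
for i in range(6): a,K,E=grab("scene","scene10.png"); o=readout.get_obs(); F.append(o["ft_force"]);M.append(o["moment"])
print(np.round(o["ee_pos"],2),np.mean(F,0).round(2),np.mean(M,0).round(3),o["width"])
print("cols 282")
for y in range(186,206): print(y," ".join("%3d"%q for q in a[y,282:306,1]))
b,K2,E2=grab("top","top10.png"); print("cols 238")
for y in range(161,180): print(y," ".join("%3d"%q for q in b[y,238:260,1]))
```

```text
[582.71 109.1  302.21] [ 0.5  -0.03 -1.4 ] [-0.016  0.064  0.013] 30.371661282460167
cols 282
186  95  97  97  93  96  96  96  95  94  95  93 114 160 114  94  94  91  98 165 117  90  95  94  94
187  95  96  97  94  96  94  94  95  93  93  97 127 158 107  93  94  92 101 161 115  89  95  93  94
188  92  88  90  89  88  88  88  88  88  89  92 118 154 104  88  90  91 110 158 107  90  93  93  93
189 116 158 153 152 153 151 153 156 155 129 129 130 151 124 128 126 126 128 153 124  88  93  94  94
190 163 235 243 242 238 238 241 244 225 180 181 177 150 180 231 227 225 192 149 144 107  91  94  95
191 178 243 254 254 253 255 246 234 192 151 154 168 120 179 255 254 254 230 143 162 128  91  94  94
192 170 240 250 253 252 237 161  69  57  76 101 109  94 138 255 253 254 226 137 180 146  88  92  92
193 170 240 250 255 211  78  73 131 175 158 174 176 174 191 252 254 255 228 127 179 168  88  91  93
194 169 241 251 251 115  89 171 212 240 214 215 215 214 214 233 249 255 211 128 178 167  87  89  92
195 181 241 251 235  80 117 255 227 219 212 209 209 211 211 194 185 250 144 116 154 170  87  91  92
196 19
[... 2050 characters left out ...]
 133 125 137 156 162 158 146 112 112 151 187 189 170 126
173 103 111 136 150 136 132 129 112 114 113 119 136 139 131 124 110 137 175 187 181 145 111
174  88 115 146 155 138 136 132 113 111 116 109 106 108 110 116 133 167 187 186 166 123  99
175 111 158 172 160 145 141 140 137 147 139 125 117 125 132 151 171 184 187 184 147 104  94
176 152 191 201 186 174 171 166 168 177 173 164 158 164 165 180 188 189 188 168 122 100 100
177 177 206 212 206 204 198 193 189 187 187 185 186 185 187 188 189 190 181 147 105  98  99
178 192 210 213 210 207 207 205 200 197 190 189 190 185 185 189 190 187 165 121  98  97 100
179 203 211 210 208 210 211 213 208 204 200 195 190 187 187 188 188 183 145 108  99 102 101
```

{"api": "step_arm", "payload": {"targets": [[[0,0,-0.03,0,0,0,0],[0,0,-0.03,0,0,0,0],[0,0,-0.03,0,0,0,0],[0,0,-0.03,0,0,0,0],[0,0,0,0,0,0,0]]]}}

```text
t: 22.55
ee_pos: [582.6, 109.1, 296.0]
orientation: [-2.017, -2.408, 0.0]
ft_force: [0.6, 0.6, -1.6]
width: 30.6
grasp_force: 29.8
```

{"api": "step_arm", "payload": {"targets": [[[0,0,-0.03,0,0,0,0],[0,0,-0.03,0,0,0,0],[0,0,-0.03,0,0,0,0],[0,0,-0.02,0,0,0,0],[0,0,0,0,0,0,0]]]}}

```text
t: 23.18
ee_pos: [582.7, 109.1, 290.6]
orientation: [-2.017, -2.408, 0.0]
ft_force: [0.8, 0.2, -1.1]
width: 30.7
grasp_force: 29.8
```

Run:
```python
from h import *
F=[];M=[]
for i in range(8): a,K,E=grab("scene","scene11.png"); o=readout.get_obs(); F.append(o["ft_force"]);M.append(o["moment"])
print(np.round(o["ee_pos"],2),np.mean(F,0).round(2),np.mean(M,0).round(3),o["width"])
print("cols 282")
for y in range(190,212): print(y," ".join("%3d"%q for q in a[y,282:306,1]))
R=cv2.Rodrigues(np.array(o["orientation"]))[0]; print(R[:,2].round(4))
print(proj(K,E,[601.5,1.2,87]))
```

```text
[582.71 109.1  290.72] [ 0.08  0.28 -1.58] [0.    0.057 0.002] 30.95354115675329
cols 282
190 163 234 244 242 238 237 238 239 239 228 226 198 142 174 229 226 224 192 147 145 106  90  94  95
191 180 243 253 253 251 251 252 252 252 253 254 235 136 211 255 253 254 228 141 160 128  89  95  96
192 170 240 249 251 251 251 252 252 252 251 249 219 150 224 255 253 254 223 135 181 146  88  92  91
193 169 239 249 251 251 252 251 251 247 237 230 213 190 224 250 253 254 226 126 175 167  87  91  91
194 168 240 249 251 251 253 253 246 228 207 208 210 211 211 232 248 255 215 126 189 166  85  90  92
195 181 240 250 252 253 244 234 223 216 210 208 209 210 210 193 186 254 195 127 211 167  87  90  92
196 194 239 246 249 240 153 100 219 227 225 216 210 205 197 155 132 240 191 121 184 153  86  92  92
197 189 239 235 226 127  81 113 199 229 235 226 214 201 180 143 131 197 171 112 123 134  85  91  93
198 180 238 236 206  85 108 192 164 197 215 201 200 185 166 135 118 129 160 117 121 142  87  87  90
199 209 237 236 185  88 127 234 133 150 169 158 157 144 132 116 117 106 125 100 136 153  99 101  95
200 225 23
[... 531 characters left out ...]
48 112 130  99 109 122 135 200 193 131 182 180 116  43  45
206 139 235 234 232 231 226 223 231 240 223 185 196 177 180 183 179 177 177 183 228 226 161  42  50
207 110 236 237 237 237 237 232 229 235 236 232 229 230 231 231 230 228 229 230 228 223 182  42  50
208 111 236 240 248 248 247 247 244 244 242 242 240 240 242 241 241 240 241 241 241 233 202  39  51
209 111 235 237 251 251 251 251 252 252 250 250 249 246 247 248 248 248 247 247 249 242 225  38  50
210 110 232 236 251 251 251 251 251 251 250 251 250 247 247 248 246 246 248 248 249 240 224  60  48
211 108 226 237 251 251 251 251 250 250 250 250 250 251 251 251 248 248 251 251 251 244 223  83  47
[ 0.  0. -1.]
[292.32024596 198.56243147]
```

The ring sits around the groove, with its centre at z ≈ 87 mm. It is centred in view to about 0.5 mm, and the wrist carries only the weight of the pliers. Handing in.

```bash
python3 -c "
from workcell import ctrl
print(ctrl.close_job())"
```

```text
the job is handed in; nothing more can be done
None
```

The job is handed in at about 24 s of the 51 s limit: the loose tray is seated square on the fixed tray and released, and the gripper holds the fully squeezed pliers with the spread ring level around the groove, with no contact force measured at the wrist.

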